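# Take the burnisher from the tool case to its rest

## Robot

A 6-joint arm with a two-finger parallel gripper is mounted at the origin on a cart in front of the work surface, level with it; the furniture and walls round the work are solid. World frame = base frame: x ahead of the robot, y to its left, z up, the work surface at z = 0. Lengths are in m, angles in rad, forces in N, time in s.
With the tool pointing down it reaches from about 0.3 to 0.875 m from the base axis. Payload 6.4 kg.
Tool frame: the origin (TCP) lies on the centre line of the jaws, within the pads' length; the fingertips stand 8 mm ahead of it and the grasp point (between the pads) lies 11 mm behind it; z points along the fingers, y is the line along which they close (so a half turn about z gives the same grasp; the last joint's range is limited). The gripper opens to 85 mm and grips with 20 to 120 N. Pads are 22 mm wide; open, the fingers measure 114 mm over their backs; the gripper's body (76 mm by 85 mm) begins 54 mm behind the grasp point. The pads swing forward as they close: fully open they stand 13 mm farther back than shut.
Start: joints at [-1.509, 0.181, 1.607, -0, 1.354, -0.206], TCP at [0.152, -0.555, 0.239] pointing down, gripper open.
Joint ranges: [-2.99, 2.99], [-0.89, 2.07], [0.3, 2.58], [-1.14, 4.28], [0, 2.63], [-3.12, 3.12]. Speed limits (rad/s): [2.57, 2.57, 3.01, 3.14, 3.14, 3.14].

## Interface

Orientations are given as a unit quaternion [w, x, y, z].
In Python, from bench import ctrl gives the robot as it stands.
- The arm moves only by the shell command python3 -m handwheel 'ROWS' [OPENING]. ROWS is JSON, a list that holds one entry, the list of rows, each a list of 4 numbers: the shift along the tool's x, y, z each as a share of 20 cm, from -1 to 1, then the turn about the tool's z as a share of 1.5 rad, from -1 to 1. In form: [[[x, y, z, twist], ...]]. A call has 1 to 10 rows; each row is the pose to reach, as a shift and turn from the pose commanded when the call began, along the tool's axes at that moment; what a row does not reach only later rows make up. A row lasts 1/8 s, in which the tool goes at most 62.5 mm and 10.7 degrees, less where a joint would pass 70% of its speed; a pose out of reach is approached as far as the arm can. A call with a number of a shift or a turn outside -1 to 1 is refused whole. A call with a gripper value outside its range is refused whole. OPENING is the finger opening in mm, from 0 to 85.4, set as the call begins (- or left out, the last holds). The fingers move at their own pace and stop on an object; the grip force is fixed at half the most. Time passes only in rows, so rows that repeat a pose let the fingers close. It gives the time, the measured TCP pose, the force, the opening and the grip force at its end, in the units of the state.
- ctrl.get_obs(): the state, without advancing time (a new reading comes with each control period).
- ctrl.camera(name): name is "side" or "top"; returns a dict with "color" (384x512x3 uint8, red, green, blue), "range_z" (384x512 float32, m along the optical axis (not along the pixel's ray), 0 where there is no reading), "K" (3x3 intrinsics, pixels), "pose" (4x4, takes a point from camera to world coordinates). Camera axes: x right, y down, z forward; pixel columns grow to the right and rows downward; lengths in m; the calibration is good to about 2 mm. A picture is of the moment at which its call begins.
- ctrl.hand_in(): hands the job in; it is judged then, once.
The state is a dict: "time_s": time; "q": joint angles; "dq": joint speeds; "joint_efforts": joint torques, N m; "eef_pos": TCP position; "eef_rot": TCP orientation; "wrist_force": force on the tool from outside, world axes, zero at the start; "torque": the same for the moment, N m; "opening": opening from 0.0 (shut) to 1.0 (fully open); "grasp_force": force on a finger pad.
Only numpy, scipy, OpenCV 4.12 (cv2) and the standard library are available. Lean on these libraries where they do the work, as an engineer would, in place of code of your own. Each camera call takes 0.05 s, during which the arm holds its last target. There are 200 camera calls.

## Task

Open the lid of the wooden tool case fully, until it lies back on its stop by itself. Draw the flat wooden burnisher by its free end out from under the deck inside the case, set it down clear of the deck and let go, then take it by its middle and lay it flat and centred in the two notches of the wooden tool rest. Leave the lid open and do not disturb the wax tin, the strop block or the thread cone.

Things in the scene. Friction and masses are not known exactly. Their poses are not given: they have to be found in the camera images.
- case: low brown wooden tool case, fixed to the bench, 140 (x) x 300 (y) x 54 mm without lid. Origin: centre of its underside; x to the hinge side (back), y along its length, z up. Walls 8 mm; inside 124 x 284 mm, inner floor at z = 8 mm, rim at z = 54 mm. Empty inside except for the pale deck at its +y end (see pocket_mouth)
- lid (a joint): angle of the case's lid: 0 shut, grows as it is lifted, 1.83 rad is its stop, leaning back past upright. Lid 146 x 306 x 10 mm, 0.35 kg, turns on its back edge; left before upright it falls shut, past about 1.65 it falls back to the stop
- lid_pull (a point): centre of the brass pull at the middle of the lid's front edge, moves with the lid: a crossbar 14 mm thick, 20 mm long along the case's y, on a stem 10 mm wide; 28 mm out from the lid's edge, 174 mm from the hinge axis, 60 mm above the bench when shut. Pinched from above at its two end faces it turns between the fingers as the lid swings
- lid_hinge (a point): point on the lid's hinge axis at its middle, at x = +72 mm, z = 55 mm in the case's frame; the axis lies along the case's y
- pocket_mouth (a point): middle of the mouth of the pocket under the pale deck, on the inner floor: x = 0, y = +67, z = 8 mm in the case's frame. The deck covers the inside from y = +67 to the end wall at y = +142 mm; underside z = 33, top z = 41 mm. The pocket is 52 mm wide in x, open towards -y
- burnisher: flat pale wooden stick, 38 (x) x 113 (y) x 17 (z) mm, lying flat. Origin: centre of its underside; y along its length. At the start it lies in the case's pocket, roughly along the case's y, with 36 to 60 mm of its -y end out from under the deck (hidden until the lid is open)
- rest: wooden tool rest, fixed: dark base 84 (x) x 150 (y) x 10 mm, two pale notched blocks 20 mm long centred at y = +45 and -45 mm (70 mm free between them for the fingers). Origin: centre of its underside. Notches: 48 mm wide in x, centred, floor at z = 30 mm, 11 mm side walls up to z = 53 mm. The burnisher lies along y, either way round, its underside at z = 30 mm
- wax: bystander: round tin of pale wax, 62 mm across, 19 mm high; origin at the centre of its underside
- strop: bystander: dark strop block, 30 x 95 x 14 mm; origin at the centre of its underside
- cone: bystander: cream thread cone standing upright, 52 mm across, 95 mm high; origin at the centre of its underside

How it is judged:
By the outcome, as a careful person would: the job done as asked, in the order asked, and still so for the second after the job is handed in, with the robot touching nothing.
It also fails if it takes over 67 s, if anything falls off the work surface, if the arm or the gripper's body presses on something with over 40 N, if the wrist force passes 120 N, or if a joint passes its speed limit or range.

## Working session

There is one attempt and no reset: what is moved stays moved. The work goes in short steps, Python scripts to look and compute and a shell command to move; the robot and the scene stay as the last step left them, time stands still between calls to the robot, and variables do not carry over. Pictures are saved under pics/ and viewed, at most 10 in all, crops included, and the job is handed in when it is done.

```bash
mkdir -p pics; ls
cat > h.py <<'E'
import numpy as np, cv2
from bench import ctrl
def snap(cam,tag):
    c=ctrl.camera(cam); np.savez(f'{tag}.npz',**c)
    cv2.imwrite(f'pics/{tag}.png',c['color'][:,:,::-1]); return c
def cloud(c):
    z=c['range_z']; v,u=np.indices(z.shape); K=c['K']
    p=np.stack([(u-K[0,2])/K[0,0]*z,(v-K[1,2])/K[1,1]*z,z],-1)
    w=p@c['pose'][:3,:3].T+c['pose'][:3,3]; w[z==0]=np.nan; return w
E
python3 - <<'E'
from h import *
for n in('top','side'):
    c=snap(n,n+'0'); print(n,c['pose'].round(3).tolist(),c['K'].round(1).tolist())
a=cv2.imread('pics/top0.png');b=cv2.imread('pics/side0.png')
cv2.imwrite('pics/both0.png',cv2.resize(np.vstack([a,b]),(400,600)))
o=ctrl.get_obs();print(o['eef_pos'],o['eef_rot'],o['time_s'],o['opening'])
E
```

```text
pics
top [[-0.006, -0.999, 0.053, 0.481], [-1.0, 0.006, 0.01, 0.112], [-0.01, -0.053, -0.999, 1.07], [0.0, 0.0, 0.0, 1.0]] [[348.0, 0.0, 259.1], [0.0, 348.0, 194.8], [0.0, 0.0, 1.0]]
side [[-0.996, -0.053, 0.069, 0.473], [-0.087, 0.534, -0.841, 0.933], [0.008, -0.844, -0.536, 0.593], [0.0, 0.0, 0.0, 1.0]] [[364.6, 0.0, 252.3], [0.0, 364.6, 188.6], [0.0, 0.0, 1.0]]
[ 0.15212854 -0.55401322  0.23846879] [-7.94153551e-04  9.91046321e-01  1.33516124e-01  5.33466493e-05] 0.1 1.0016054146028799
```

View pics/top0.png

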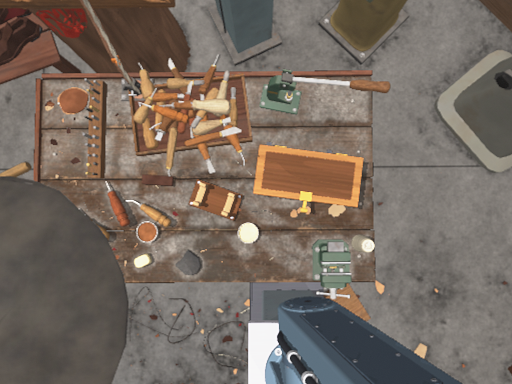

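View pics/side0.png

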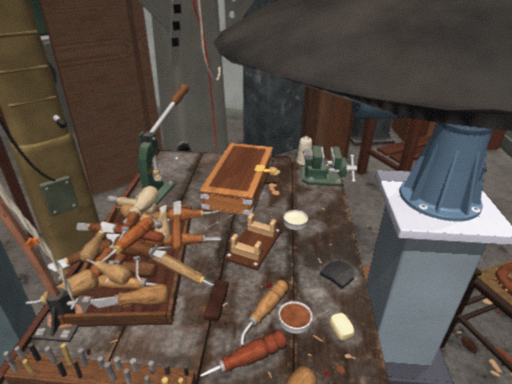

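The top view shows the case at about (309,176) with its pull at (305,202), and the rest at (216,199). The wax is at (248,233), the cone at (368,245) and the strop at (157,180). There is a vise near (332,262) and a lever press at (281,95).

Run:
```python
from h import *
c=dict(np.load('top0.npz')); w=cloud(c); col=c['color'].astype(int)
def rect(m,name):
    n,l,s,_=cv2.connectedComponentsWithStats(m.astype(np.uint8)); 
    for k in range(1,n):
        if s[k,4]<15: continue
        p=w[l==k]; r=cv2.minAreaRect((p[:,:2]*1000).astype(np.float32))
        print(name,s[k,:5],'c',np.round(r[0],1),'sz',np.round(r[1],1),'ang',round(r[2],1),'z',np.nanmedian(p[:,2]).round(4))
def box(u0,u1,v0,v1):
    m=np.zeros(w.shape[:2],bool); m[v0:v1,u0:u1]=1; return m
z=w[:,:,2]
rect(box(240,375,135,197)&(z>.05)&(z<.085),'lid')
rect(box(290,325,190,218)&(z>.045)&(z<.085),'pull')
rect(box(180,250,170,225)&(z>.042)&(z<.07),'notch')
rect(box(180,250,170,225)&(z>.006)&(z<.07),'rest')
rect(box(235,262,220,246)&(z>.01),'wax')
rect(box(355,380,230,258)&(z>.01),'cone')
rect(box(135,180,168,192)&(z>.007),'strop')
rect(box(305,358,232,300)&(z>.02),'vise')
rect(box(255,300,65,115)&(z>.03),'press')
print('table z',np.nanmedian(z[box(180,240,235,260)]))
for nm,b in(('press',box(255,390,65,115)),('vise',box(305,358,232,300)),('cone',box(355,380,230,258)),('tools',box(110,255,55,170))): print(nm,np.nanmax(z[b]).round(3))
cv2.imwrite('pics/crop0.png',cv2.resize(cv2.imread('pics/top0.png')[130:300,130:390],None,fx=3,fy=3,interpolation=2))
```

```text
lid [ 253  144  111   53 4877] c [594.5 -21.5] sz [306.4 150.8] ang 82.2 z 0.0645
pull [290 190  35  23 427] c [516.  -16.4] sz [99.1 63.7] ang 89.6 z 0.0646
notch [200 182   7   5  26] c [568.1 288. ] sz [18.1 10.3] ang 71.7 z 0.0507
notch [228 192   7   5  24] c [537.5 204.1] sz [18.4 10.2] ang 70.9 z 0.0515
notch [193 201   7   5  26] c [512.7 308.7] sz [19.1 10.4] ang 65.0 z 0.0515
notch [222 211   7   5  26] c [482.4 223.3] sz [19.  10.2] ang 71.1 z 0.0506
rest [209 170   7   3  17] c [610.1 265.2] sz [ 6.4 18.3] ang 2.1 z 0.0234
rest [ 189  179   54   41 1252] c [525.4 256.3] sz [149.6  83.7] ang 70.2 z 0.0098
wax [238 223  21  20 232] c [423.6 156.8] sz [60.3 57.2] ang 89.6 z 0.0125
cone [355 235  20  17 288] c [ 393.2 -178. ] sz [44.4 41.8] ang 21.5 z 0.0835
strop [142 168  32  18 317] c [589.2 434.6] sz [50.5 96.2] ang 7.4 z 0.0125
vise [353 236   5  15  50] c [ 391.1 -162.9] sz [12.  41.6] ang 89.2 z 0.0353
vise [ 305  241   47   59 1425] c [307.5 -93. ] sz [154.4 169.6] ang 49.2 z 0.0854
press [267  69  33  33 719] c [833.5  56.7] sz [82.1 41.5] ang 88.4 z 0.1451
table z -0.0013855752832181434
press 0.258
vise 0.308
cone 0.095
tools 0.213
```

View pics/crop0.png

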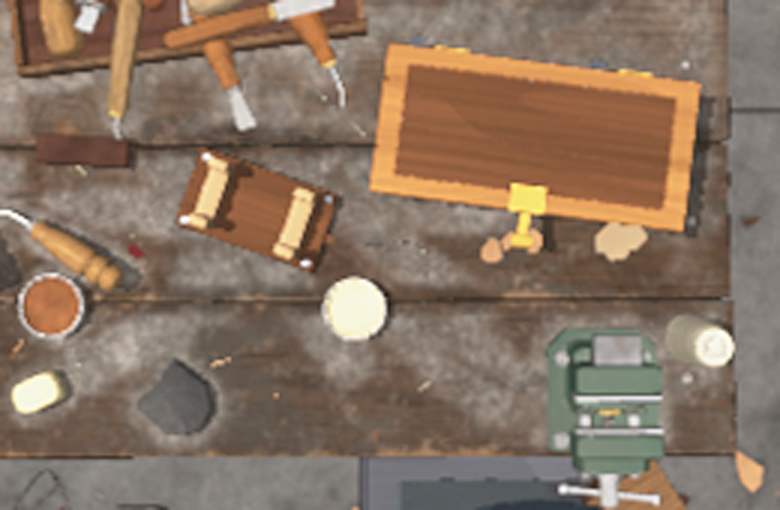

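The crop confirms the layout. The pull's crossbar is at crop (523,245), the rest's blocks run obliquely, and the lever press stands behind the case. Next I refine the pull position and check the clearance to the press lever.

```bash
cat >> h.py <<'E'
from scipy.spatial.transform import Rotation as R
CX=np.array([np.cos(np.radians(-7.8)),np.sin(np.radians(-7.8))]); CY=np.array([-CX[1],CX[0]])
def to(x,y,z,ydir=None,o=None):
    """shares from measured pose to world TCP target; ydir = angle (deg) of tool y line"""
    o=o or ctrl.get_obs(); q=o['eef_rot']; M=R.from_quat([*q[1:],q[0]]).as_matrix()
    d=M.T@(np.array([x,y,z])-o['eef_pos'])/.2
    t=0
    if ydir is not None:
        cur=np.degrees(np.arctan2(M[1,1],M[0,1])); t=-((ydir-cur+90)%180-90)
    print('shares',d.round(3),'twist share',round(np.radians(t)/1.5,3))
E
python3 - <<'E'
from h import *
c=dict(np.load('top0.npz')); w=cloud(c); z=w[:,:,2]; L0=np.array([.5945,-.0215])
d=w[:,:,:2]-L0; lx=d@CX; ly=d@CY
m=(z>.05)&(z<.08)&(abs(ly)<.165)&(abs(lx)<.12)
for a in np.arange(-.12,-.075,.005):
    k=m&(lx>=a)&(lx<a+.005)
    if k.any(): print(round(a,3),k.sum(),ly[k].min().round(3),ly[k].max().round(3),z[k].mean().round(4))
k=m&(lx>-.12)&(abs(ly)<.06)&(z>.06)&(lx<-.088); print('bar ctr',np.nanmean(w[k],0).round(4))
k=m&(abs(lx)<.085)&(abs(ly)>.05); print('lid x lims',np.percentile(lx[k],[.5,99.5]),'y',np.percentile(ly[k],[.5,99.5]))
for n in('top','side'):
    v=cloud(dict(np.load(n+'0.npz'))).reshape(-1,3)
    k=(v[:,0]>.66)&(v[:,0]<.95)&(abs(v[:,1]+.03)<.15)&(v[:,2]>.15)
    p=v[k]; print(n,k.sum(),p.min(0).round(3) if k.any() else '',p.max(0).round(3) if k.any() else '')
    if k.any(): 
        for y in np.arange(-.18,.12,.04):
            j=p[abs(p[:,1]-y)<.02]
            if len(j): print(round(y,2),j.min(0).round(3),j.max(0).round(3))
P=L0-.101*CX; print(P)
to(P[0],P[1],.20,82.2)
E
```

```text
-0.115 1 -0.007 -0.007 0.0603
-0.11 12 -0.009 0.009 0.0649
-0.105 12 -0.008 0.01 0.0654
-0.1 9 -0.008 0.009 0.062
-0.095 8 -0.005 0.005 0.0625
-0.09 7 -0.004 0.005 0.0625
-0.085 5 -0.003 0.005 0.0601
-0.08 40 -0.141 0.15 0.0616
bar ctr [ 0.4947 -0.0074  0.0639]
lid x lims [-0.07515497  0.0721234 ] y [-0.15131216  0.15194915]
top 963 [ 0.773 -0.18   0.15 ] [0.854 0.08  0.257]
-0.18 [ 0.773 -0.18   0.236] [ 0.798 -0.16   0.257]
-0.14 [ 0.778 -0.16   0.221] [ 0.808 -0.12   0.249]
-0.1 [ 0.787 -0.12   0.214] [ 0.813 -0.08   0.238]
-0.06 [ 0.802 -0.08   0.203] [ 0.82  -0.04   0.218]
-0.02 [ 0.81  -0.04   0.189] [ 0.827 -0.     0.21 ]
0.02 [0.816 0.001 0.15 ] [0.85  0.04  0.197]
0.06 [0.813 0.04  0.15 ] [0.854 0.08  0.191]
side 653 [ 0.769 -0.18   0.15 ] [0.855 0.086 0.257]
-0.18 [ 0.769 -0.18   0.231] [ 0.795 -0.161  0.257]
-0.14 [ 0.777 -0.16   0.218] [ 0.803 -0.12   0.249]
-0.1 [ 0.784 -0.119  0.211] [ 0.807 -0.081  0.238]
-0.06 [ 0.8   -0.08   0.202] [ 0.814 -0.041  0.218]
-0.02 [ 0.807 -0.038  0.191] [ 0.823 -0.     0.208]
0.02 [0.815 0.    0.151] [0.847 0.04  0.195]
0.06 [0.811 0.04  0.15 ] [0.855 0.08  0.191]
0.1 [0.826 0.081 0.15 ] [0.846 0.086 0.155]
[ 0.49443447 -0.00779273]
shares [ 2.373 -2.18   0.196] twist share 0.269
```

```bash
python3 -m handwheel '[[[0.4,-0.36,0,0],[0.8,-0.73,0,0],[0.8,-0.73,0,0],[0.8,-0.73,0,0],[0.8,-0.73,0,0]]]' 60
python3 -m handwheel '[[[0.4,-0.36,0,0],[0.8,-0.73,0,0],[0.8,-0.73,0,0],[0.8,-0.73,0,0],[0.8,-0.73,0,0]]]'
python3 -m handwheel '[[[0.4,-0.36,0,0.12],[0.77,-0.72,0,0.24],[0.77,-0.72,0,0.269],[0.77,-0.72,0,0.269],[0.77,-0.72,0,0.269],[0.77,-0.72,0,0.269]]]'
python3 -c "
from h import *
to(.4925,-.0075,.049,82.2)"
```

```text
time_s: 0.72
eef_pos: [0.2687, -0.3697, 0.2391]
eef_rot: [-0.0, 0.991, 0.135, 0.0]
wrist_force: [0.4, 0.2, -0.7]
opening: 0.705
grasp_force: 0.0
time_s: 1.35
eef_pos: [0.3841, -0.1878, 0.2392]
eef_rot: [0.0, 0.991, 0.135, -0.0]
wrist_force: [0.5, -0.8, 0.6]
opening: 0.706
grasp_force: 0.0
time_s: 2.1
eef_pos: [0.4938, -0.0103, 0.2389]
eef_rot: [0.0, 0.998, -0.068, -0.0]
wrist_force: [-0.1, -0.5, -0.2]
opening: 0.702
grasp_force: 0.0
shares [-0.007 -0.013  0.949] twist share -0.0
```

```bash
python3 -m handwheel '[[[-0.007,-0.013,0.3,0],[-0.007,-0.013,0.6,0],[-0.007,-0.013,0.8,0],[-0.007,-0.013,0.95,0],[-0.007,-0.013,0.95,0]]]' 45
python3 -m handwheel '[[[0,0,0,0],[0,0,0,0],[0,0,0,0],[0,0,0,0],[0,0,0,0],[0,0,0,0]]]' 10
python3 - <<'E'
from h import *
print(ctrl.get_obs()['eef_pos'])
c=0.029; x0,z0=-np.cos(c),np.sin(c)
for f in np.arange(.15,1.8,.15): print(round(f,2),round((-np.cos(f+c)-x0)*.87,3),round(-(np.sin(f+c)-z0)*.87,3))
print(1.77,round((-np.cos(1.77+c)-x0)*.87,3),round(-(np.sin(1.77+c)-z0)*.87,3))
E
```

```text
time_s: 2.72
eef_pos: [0.4905, -0.0073, 0.0472]
eef_rot: [-0.0, 0.998, -0.069, -0.003]
wrist_force: [0.1, 0.1, 0.3]
opening: 0.524
grasp_force: 0.0
time_s: 3.48
eef_pos: [0.4942, -0.0063, 0.0511]
eef_rot: [0.0, 0.998, -0.068, 0.001]
wrist_force: [-1.6, 0.0, 6.8]
opening: 0.214
grasp_force: 59.3
[ 0.49417473 -0.00625975  0.05106884]
0.15 0.014 -0.13
0.3 0.046 -0.256
0.45 0.098 -0.376
0.6 0.166 -0.487
0.75 0.251 -0.586
0.9 0.349 -0.672
1.05 0.459 -0.742
1.2 0.578 -0.794
1.35 0.704 -0.829
1.5 0.833 -0.844
1.65 0.964 -0.84
1.8 1.092 -0.816
1.77 1.066 -0.822
```

```bash
python3 -m handwheel '[[[0.004,0,-0.065,0],[0.014,0,-0.13,0],[0.028,0,-0.193,0],[0.046,0,-0.256,0],[0.07,0,-0.317,0],[0.098,0,-0.376,0],[0.13,0,-0.432,0],[0.166,0,-0.487,0],[0.206,0,-0.538,0],[0.251,0,-0.586,0]]]'
```

```text
time_s: 4.72
eef_pos: [0.5424, -0.0128, 0.1668]
eef_rot: [0.0, 0.998, -0.068, -0.001]
wrist_force: [1.1, -3.0, -5.5]
opening: 0.218
grasp_force: 58.7
```

```bash
python3 -m handwheel '[[[0.047,0,-0.045,0],[0.098,0,-0.086,0],[0.151,0,-0.122,0],[0.208,0,-0.156,0],[0.266,0,-0.184,0],[0.327,0,-0.208,0],[0.389,0,-0.228,0],[0.453,0,-0.243,0],[0.517,0,-0.253,0],[0.582,0,-0.258,0]]]'
python3 -m handwheel '[[[0.065,0,0,0],[0.131,0,0.004,0],[0.195,0,0.014,0],[0.233,0,0.022,0],[0.233,0,0.022,0]]]'
```

```text
time_s: 5.98
eef_pos: [0.6586, -0.0288, 0.2183]
eef_rot: [0.0, 0.998, -0.068, -0.0]
wrist_force: [-1.9, -3.9, -5.0]
opening: 0.209
grasp_force: 58.6
time_s: 6.6
eef_pos: [0.7049, -0.0351, 0.2142]
eef_rot: [0.0, 0.998, -0.068, 0.001]
wrist_force: [-2.3, -4.5, 0.5]
opening: 0.213
grasp_force: 58.8
```

```bash
python3 -m handwheel '[[[0,0,0,0],[0,0,0,0],[0,0,0,0],[0,0,-0.2,0],[0,0,-0.4,0],[-0.3,0,-0.4,0],[-0.6,0,-0.4,0],[-0.9,0,-0.4,0],[-1,0,-0.4,0],[-1,0,-0.4,0]]]' 50
python3 -m handwheel '[[[-0.3,0,0,0],[-0.6,0,0,0],[-0.9,0,0,0],[-0.9,0,0,0]]]'
python3 - <<'E'
from h import *
c=snap('top','top1')
cv2.imwrite('pics/crop1.png',cv2.resize(cv2.imread('pics/top1.png')[100:250,180:400],None,fx=3.6,fy=3.6,interpolation=2))
E
```

```text
time_s: 7.85
eef_pos: [0.5053, -0.0071, 0.2945]
eef_rot: [-0.0, 0.998, -0.068, 0.001]
wrist_force: [-0.2, -0.3, 0.5]
opening: 0.585
grasp_force: 0.0
time_s: 8.35
eef_pos: [0.3263, 0.0172, 0.2947]
eef_rot: [0.0, 0.998, -0.068, 0.002]
wrist_force: [0.6, 0.1, 0.2]
opening: 0.582
grasp_force: 0.0
```

View pics/crop1.png

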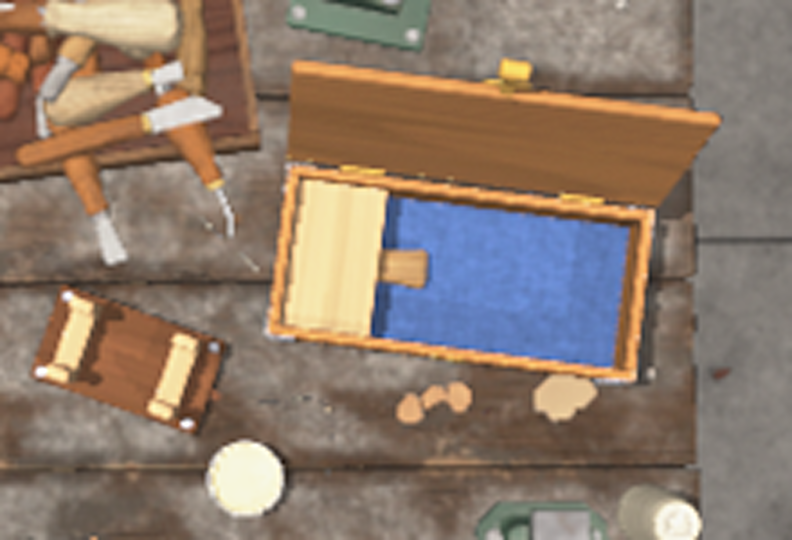

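The lid rests back on its stop. The burnisher's free end shows at crop (382–428, 250–287), to the right of the deck.

Run:
```python
from h import *
c=dict(np.load('top1.npz')); w=cloud(c); z=w[:,:,2]; col=c['color'].astype(int)
O=np.array([.5945,-.0215])-.001*CX
d=w[:,:,:2]-O; lx=d@CX; ly=d@CY
k=(z>.047)&(z<.062)&(abs(lx)<.085)&(abs(ly)<.165)
print('rim',cv2.minAreaRect((w[k][:,:2]*1000).astype(np.float32)), np.percentile(lx[k],[1,99]),np.percentile(ly[k],[1,99]))
blue=(col[:,:,2]>col[:,:,0]+25)
k=(abs(lx)<.055)&(ly<.066)&(ly>-.1)&~blue&(z>.015)&(z<.033)
n,l,s,_=cv2.connectedComponentsWithStats(k.astype(np.uint8)); i=1+s[1:,4].argmax(); k=l==i
print('burn n',s[i],'z',np.median(z[k]),'r',cv2.minAreaRect((w[k][:,:2]*1000).astype(np.float32)))
print('lx',np.percentile(lx[k],[2,98]),'ly',np.percentile(ly[k],[2,98]))
for a in np.arange(.02,.067,.008):
    j=k&(ly>=a)&(ly<a+.008)
    if j.any(): print(round(a,3),lx[j].min().round(4),lx[j].max().round(4),z[j].mean().round(4))
k=(z>.036)&(z<.046)&(abs(lx)<.06)&(ly>.05)&(ly<.14); print('deck',lx[k].min(),lx[k].max(),ly[k].min(),ly[k].max())
p=w[(lx>.07)&(lx<.16)&(abs(ly)<.14)&(z>.08)&(z<.25)]; e=(p[:,:2]-O)@CX-.072; print('lid ang',np.median(np.arctan2(p[:,2]-.055,-e)))
```

```text
rim ((595.1638793945312, -21.222625732421875), (302.3583068847656, 147.42408752441406), 82.16680908203125) [-0.07079057  0.07394493] [-0.14926233  0.14982274]
burn n [285 169  14  11 130] z 0.02067632421462051 r ((599.908203125, 24.09975814819336), (39.615543365478516, 31.052249908447266), 89.3635025024414)
lx [-0.01263081  0.0162246 ] ly [0.02631665 0.06485685]
0.02 -0.0128 0.0146 0.0193
0.028 -0.0135 0.0177 0.0195
0.036 -0.0138 0.0168 0.0197
0.044 -0.0125 0.0156 0.0204
0.052 -0.0112 0.0143 0.0221
0.06 -0.0115 0.013 0.0219
deck -0.05965428803317759 0.05996542299744932 0.06724597839265277 0.1399946927973555
lid ang 1.8265515290212928
```

Run:
```python
from h import *
O=np.array([.5945,-.0215])-.001*CX
P=O+.0015*CX+.037*CY; print(P, ctrl.get_obs()['q'])
to(P[0],P[1],.12,-7.8)
```

```text
[0.60001685 0.01508981] [-3.16448671e-01 -4.94975996e-01  2.08060882e+00  2.82111088e-04
  1.55103625e+00  1.39027255e+00]
shares [ 1.344 -0.177  0.881] twist share -1.047
```

```bash
python3 -m handwheel '[[[0.2,0,0,-0.12],[0.45,0,0,-0.24],[0.7,-0.1,0,-0.36],[0.95,-0.177,0,-0.48],[0.95,-0.177,0,-0.6],[0.95,-0.177,0,-0.72],[0.95,-0.177,0,-0.84],[0.95,-0.177,0,-0.96],[0.95,-0.177,0,-0.96]]]' 50
python3 -c "
from h import *
to(.6000,.0151,.12,-7.8)"
```

```text
time_s: 9.52
eef_pos: [0.5223, 0.0259, 0.2926]
eef_rot: [-0.0, 0.795, 0.606, -0.0]
wrist_force: [-0.1, -0.1, 0.1]
opening: 0.585
grasp_force: 0.0
shares [0.051 0.39  0.863] twist share -0.088
```

```bash
python3 -m handwheel '[[[0.025,0.2,0,-0.044],[0.051,0.39,0,-0.088],[0.051,0.39,0,-0.088],[0.051,0.39,0.3,-0.088],[0.051,0.39,0.6,-0.088],[0.051,0.39,0.86,-0.088],[0.051,0.39,0.86,-0.088],[0.051,0.39,0.86,-0.088]]]' 52
python3 -c "
from h import *
to(.6000,.0151,.018,-7.8)"
```

```text
time_s: 10.52
eef_pos: [0.5999, 0.0152, 0.1237]
eef_rot: [0.001, 0.753, 0.657, 0.001]
wrist_force: [0.8, 0.1, 0.8]
opening: 0.605
grasp_force: 0.0
shares [-0.001 -0.001  0.529] twist share 0.0
```

```bash
python3 -m handwheel '[[[0,0,0.2,0],[0,0,0.35,0],[0,0,0.45,0],[0,0,0.5,0],[0,0,0.515,0],[0,0,0.515,0],[0,0,0.515,0]]]' 50
python3 -c "
from h import *
to(.6000,.0151,.0175,-7.8)"
```

```text
time_s: 11.4
eef_pos: [0.5993, 0.0153, 0.0196]
eef_rot: [0.001, 0.753, 0.658, 0.001]
wrist_force: [0.7, -0.2, 0.3]
opening: 0.587
grasp_force: 0.0
shares [-0.     0.004  0.011] twist share 0.001
```

```bash
python3 -m handwheel '[[[0,0,0.01,0],[0,0,0.01,0],[0,0,0.01,0],[0,0,0.01,0],[0,0,0.01,0],[0,0,0.01,0]]]' 25
python3 -m handwheel '[[[0,0,-0.008,0],[-0.05,0,-0.008,0],[-0.1,0,-0.008,0],[-0.15,0,-0.008,0],[-0.2,0,-0.008,0]]]'
```

```text
time_s: 12.15
eef_pos: [0.5993, 0.0153, 0.0178]
eef_rot: [0.001, 0.753, 0.658, 0.0]
wrist_force: [-2.1, 0.5, 5.6]
opening: 0.37
grasp_force: 58.6
time_s: 12.78
eef_pos: [0.593, -0.0252, 0.0182]
eef_rot: [-0.0, 0.753, 0.658, -0.0]
wrist_force: [0.2, 0.6, 0.2]
opening: 0.373
grasp_force: 59.2
```

```bash
python3 -m handwheel '[[[-0.06,0,0,0],[-0.12,0,0,0],[-0.18,0,0,0],[-0.24,0,0,0],[-0.31,0,0,0],[-0.31,0,0.008,0],[-0.31,0,0.008,0]]]'
python3 -m handwheel '[[[0,0,0,0],[0,0,0,0],[0,0,0,0],[0,0,0,0],[0,0,-0.15,0],[0,0,-0.4,0],[0,0,-0.7,0],[0,0,-0.9,0],[0,0,-0.9,0]]]' 52
python3 -m handwheel '[[[0,-0.3,0,0],[0,-0.6,0,0],[0,-0.9,0,0],[0,-1,0,0],[0,-1,0,0]]]'
python3 - <<'E'
from h import *
c=snap('top','top2')
cv2.imwrite('pics/crop2.png',cv2.resize(cv2.imread('pics/top2.png')[100:250,180:400],None,fx=3.6,fy=3.6,interpolation=2))
w=cloud(c); z=w[:,:,2]; col=c['color'].astype(int)
O=np.array([.5945,-.0215])-.001*CX
d=w[:,:,:2]-O; lx=d@CX; ly=d@CY
k=(abs(lx)<.055)&(ly<.066)&(ly>-.14)&~(col[:,:,2]>col[:,:,0]+10)&(z>.014)&(z<.033)
n,l,s,_=cv2.connectedComponentsWithStats(k.astype(np.uint8)); i=1+s[1:,4].argmax(); k=l==i
print('burn',s[i],np.percentile(z[k],[5,50,95]),'r',cv2.minAreaRect((w[k][:,:2]*1000).astype(np.float32)))
print('ly',np.percentile(ly[k],[1,99]))
for a in np.arange(-.11,.06,.01):
    j=k&(ly>=a)&(ly<a+.01)
    if j.any(): print(round(a,3),lx[j].min().round(4),lx[j].max().round(4),z[j].mean().round(4))
E
```

```text
time_s: 13.65
eef_pos: [0.5857, -0.0872, 0.0178]
eef_rot: [0.001, 0.753, 0.658, 0.0]
wrist_force: [-0.5, -3.1, 5.9]
opening: 0.369
grasp_force: 59.8
time_s: 14.78
eef_pos: [0.5874, -0.0864, 0.2013]
eef_rot: [0.004, 0.753, 0.658, 0.002]
wrist_force: [0.2, -0.3, -0.8]
opening: 0.61
grasp_force: 0.0
time_s: 15.4
eef_pos: [0.3854, -0.0584, 0.1958]
eef_rot: [-0.0, 0.753, 0.658, -0.0]
wrist_force: [-0.5, -0.4, 0.4]
opening: 0.61
grasp_force: 0.0
burn [295 170  38  14 388] [0.01712826 0.02198447 0.02566733] r ((592.0546264648438, -42.40456008911133), (112.68064880371094, 34.505523681640625), 86.46493530273438)
ly [-0.07611971  0.03421851]
-0.08 -0.0122 0.0179 0.0191
-0.07 -0.0107 0.0178 0.0206
-0.06 -0.011 0.0168 0.0201
-0.05 -0.0103 0.0149 0.0214
-0.04 -0.0118 0.0133 0.0219
-0.03 -0.0128 0.0157 0.0219
-0.02 -0.014 0.0139 0.0227
-0.01 -0.0154 0.0156 0.0223
-0.0 -0.0166 0.015 0.0224
0.01 -0.0172 0.016 0.0231
0.02 -0.0192 0.015 0.0226
0.03 -0.0199 0.0139 0.0225
```

View pics/crop2.png

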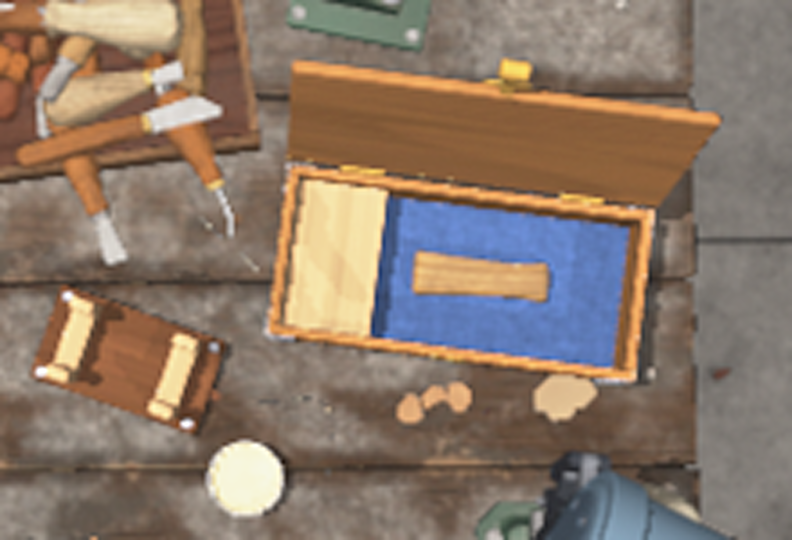

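The waisted stick lies clear of the deck, centred at about crop (480,276). The lid is still open and the deck undisturbed. Now for the middle grasp.

```bash
python3 -c "
from h import *
to(.592,-.0424,.1,-3.8)"
```

```text
shares [0.22  1.007 0.482] twist share -0.046
```

```bash
python3 -m handwheel '[[[0.05,0.25,0,-0.02],[0.11,0.5,0,-0.046],[0.17,0.75,0,-0.046],[0.22,1.0,0,-0.046],[0.22,1.0,0,-0.046],[0.22,1.0,0.25,-0.046],[0.22,1.0,0.48,-0.046],[0.22,1.0,0.48,-0.046],[0.22,1.0,0.48,-0.046]]]' 52
python3 -c "
from h import *
to(.592,-.0424,.018,-3.8)"
```

```text
time_s: 16.58
eef_pos: [0.5918, -0.0424, 0.102]
eef_rot: [0.001, 0.73, 0.684, 0.0]
wrist_force: [-0.4, -0.1, 1.4]
opening: 0.609
grasp_force: 0.0
shares [-0.    0.    0.42] twist share 0.001
```

```bash
python3 -m handwheel '[[[0,0,0.2,0],[0,0,0.32,0],[0,0,0.39,0],[0,0,0.415,0],[0,0,0.415,0],[0,0,0.415,0]]]' 50
python3 -m handwheel '[[[0,0,0,0],[0,0,0,0],[0,0,0,0],[0,0,0,0],[0,0,0,0],[0,0,0,0]]]' 15
python3 -m handwheel '[[[0,0,-0.05,0],[0,0,-0.15,0],[0,0,-0.3,0],[0,0,-0.5,0],[0,0,-0.7,0],[0,0,-0.7,0],[0,0,-0.7,0]]]'
python3 - <<'E'
from h import *
for n in('top','side'): snap(n,n+'3')
a=cv2.imread('pics/top3.png')[100:250,180:400];b=cv2.imread('pics/side3.png')[100:300,180:330]
cv2.imwrite('pics/crop3.png',np.hstack([cv2.resize(a,(440,300)),cv2.resize(b,(225*4//3,400))[:300]]))
w=cloud(dict(np.load('top1.npz'))); z=w[:,:,2]; v,u=np.indices(z.shape)
k=(u>180)&(u<250)&(v>170)&(v<228)
q=w[k&(z>.005)&(z<.07)]; n,l,s,_=cv2.connectedComponentsWithStats((k&(z>.005)&(z<.07)).astype(np.uint8)); i=1+s[1:,4].argmax(); print('rest',cv2.minAreaRect((w[l==i][:,:2]*1000).astype(np.float32)))
m=k&(z>.042)&(z<.07); n,l,s,_=cv2.connectedComponentsWithStats(m.astype(np.uint8))
C=np.array([w[l==i].mean(0) for i in range(1,n) if s[i,4]>12]); print(C.round(4),C.mean(0))
blk=k&(z>.022)&(z<.07); n,l,s,_=cv2.connectedComponentsWithStats(blk.astype(np.uint8))
for i in range(1,n):
    if s[i,4]>20: p=w[l==i]; print('blk',cv2.minAreaRect((p[:,:2]*1000).astype(np.float32)),np.percentile(p[:,2],[5,50,95]))
E
```

```text
time_s: 17.32
eef_pos: [0.5917, -0.0423, 0.0189]
eef_rot: [0.001, 0.73, 0.684, 0.001]
wrist_force: [0.3, 0.1, 0.2]
opening: 0.583
grasp_force: 0.0
time_s: 18.08
eef_pos: [0.5916, -0.0423, 0.019]
eef_rot: [0.001, 0.73, 0.684, 0.0]
wrist_force: [-1.1, -0.2, 4.5]
opening: 0.389
grasp_force: 59.6
time_s: 18.95
eef_pos: [0.5906, -0.042, 0.1581]
eef_rot: [0.0, 0.73, 0.684, 0.0]
wrist_force: [-0.2, 0.3, -1.3]
opening: 0.389
grasp_force: 59.9
rest ((525.4393310546875, 256.5045471191406), (149.74070739746094, 83.87852478027344), 70.34423828125)
[[0.5682 0.2878 0.0511]
 [0.5376 0.204  0.0516]
 [0.5127 0.3081 0.0507]
 [0.4825 0.2232 0.0509]] [0.52525839 0.25577604 0.05103666]
blk ((540.2540893554688, 298.71435546875), (20.067110061645508, 69.8327407836914), 70.6114501953125) [0.02552369 0.02994285 0.05277573]
blk ((510.16552734375, 214.3431396484375), (20.161293029785156, 68.64067840576172), 70.38923645019531) [0.02562582 0.0299495  0.05337331]
```

View pics/crop3.png

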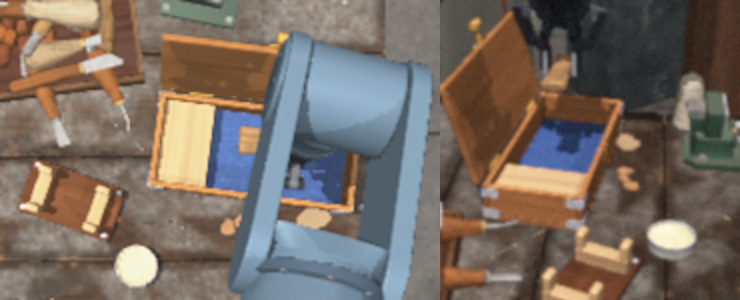

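The burnisher is held level above the case; in the side crop it shows at (557,70), and the other objects are untouched. Next I carry it over the rest.

```bash
python3 -c "
from h import *
to(.5253,.2560,.15,-19.6)"
```

```text
shares [ 1.465 -0.419  0.034] twist share 0.184
```

```bash
python3 -m handwheel '[[[0.2,0,0,0],[0.4,-0.1,0,0],[0.6,-0.15,0,0],[0.8,-0.2,0,0],[0.9,-0.2,0,0],[0.9,-0.2,0,0]]]'
python3 -m handwheel '[[[0.15,-0.06,0,0.05],[0.3,-0.12,0,0.1],[0.45,-0.18,0,0.15],[0.565,-0.219,0.03,0.184],[0.565,-0.219,0.03,0.184],[0.565,-0.219,0.03,0.184]]]'
python3 - <<'E'
from h import *
to(.5253,.2560,.15,-19.6)
for n in('top','side'):
    w=cloud(snap(n,n+'4')); c=dict(np.load(n+'4.npz'))['color'].astype(int)
    A=np.radians(70.4); ay=np.array([np.cos(A),np.sin(A)]); ax=np.array([ay[1],-ay[0]])
    d=w[:,:,:2]-np.array([.5253,.2560]); lx=d@ax; ly=d@ay; z=w[:,:,2]
    k=(abs(lx)<.04)&(abs(ly)<.08)&(z>.115)&(z<.175)&(c[:,:,0]>c[:,:,2]+40)
    print(n,k.sum())
    for a in np.arange(-.08,.08,.01):
        j=k&(ly>=a)&(ly<a+.01)
        if j.sum()>3: print(round(a,3),j.sum(),lx[j].min().round(4),lx[j].max().round(4),'z',z[j].min().round(4),z[j].max().round(4))
    if k.any(): print('ly',np.percentile(ly[k],[1,99]))
a=cv2.imread('pics/top4.png')[120:270,140:360];b=cv2.imread('pics/side4.png')[100:300,180:330]
cv2.imwrite('pics/crop4.png',np.hstack([cv2.resize(a,(440,300)),cv2.resize(b,(300,400))[:300]]))
E
```

```text
time_s: 19.8
eef_pos: [0.5624, 0.141, 0.1569]
eef_rot: [-0.0, 0.729, 0.684, -0.001]
wrist_force: [-0.3, -0.7, -0.8]
opening: 0.393
grasp_force: 59.8
time_s: 20.55
eef_pos: [0.5269, 0.2544, 0.1515]
eef_rot: [0.0, 0.817, 0.577, -0.0]
wrist_force: [0.3, -0.1, -0.6]
opening: 0.387
grasp_force: 59.8
shares [ 0.005 -0.01   0.007] twist share 0.0
top 81
-0.06 34 -0.0122 0.0205 z 0.1439 0.1539
-0.05 39 -0.0114 0.0196 z 0.1446 0.156
-0.04 8 0.0077 0.0186 z 0.148 0.155
ly [-0.05661461 -0.03572584]
side 368
-0.05 4 -0.0144 0.0128 z 0.1466 0.1526
-0.04 6 0.0054 0.0124 z 0.152 0.1544
-0.03 9 0.002 0.0134 z 0.1525 0.1556
-0.02 16 -0.0021 0.0193 z 0.1483 0.1564
-0.01 24 -0.0077 0.0194 z 0.1486 0.157
-0.0 30 -0.0119 0.0304 z 0.1525 0.1573
0.01 38 -0.0138 0.0169 z 0.1482 0.1576
0.02 41 -0.0141 0.0172 z 0.1456 0.158
0.03 41 -0.016 0.0177 z 0.1468 0.1577
0.04 46 -0.0155 0.0173 z 0.1489 0.1584
0.05 112 -0.0159 0.021 z 0.1411 0.1584
ly [-0.04119536  0.05863631]
```

View pics/crop4.png

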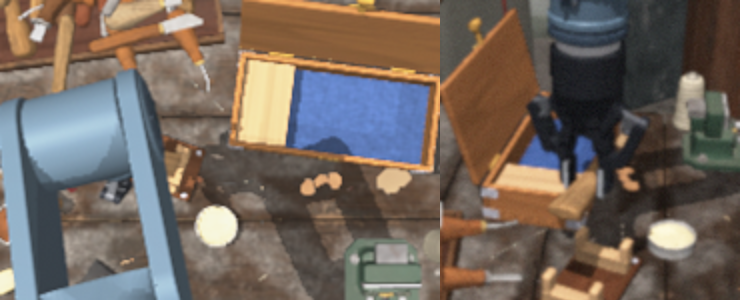

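The stick lies along the rest axis, about 3 mm off towards tool +y and level within a degree or so. I correct that and lower it.

```bash
python3 -m handwheel '[[[0,-0.013,0.1,0],[0,-0.013,0.25,0],[0,-0.013,0.38,0],[0,-0.013,0.46,0],[0,-0.013,0.5,0],[0,-0.013,0.53,0],[0,-0.013,0.53,0],[0,-0.013,0.53,0]]]'
python3 -c "
from h import *
to(.5245,.2565,.041,-19.6)"
```

```text
time_s: 21.65
eef_pos: [0.5244, 0.2568, 0.0464]
eef_rot: [0.0, 0.817, 0.577, 0.001]
wrist_force: [-0.1, 0.3, -0.8]
opening: 0.383
grasp_force: 59.8
shares [-0.001  0.001  0.027] twist share 0.001
```

```bash
python3 -m handwheel '[[[0,0,0.01,0],[0,0,0.018,0],[0,0,0.024,0],[0,0,0.024,0],[0,0,0.024,0]]]'
```

```text
time_s: 22.28
eef_pos: [0.5239, 0.2566, 0.0409]
eef_rot: [-0.0, 0.817, 0.577, -0.0]
wrist_force: [0.2, -0.1, -0.8]
opening: 0.39
grasp_force: 59.9
```

```bash
python3 -m handwheel '[[[0,0,0.006,0],[0,0,0.006,0],[0,0,0.006,0]]]'; python3 -m handwheel '[[[0,0,0.004,0],[0,0,0.004,0],[0,0,0.004,0]]]'
```

```text
time_s: 22.65
eef_pos: [0.524, 0.2567, 0.0405]
eef_rot: [0.0, 0.817, 0.577, 0.0]
wrist_force: [-3.2, -0.3, 6.4]
opening: 0.392
grasp_force: 60.6
time_s: 23.02
eef_pos: [0.5241, 0.2567, 0.0404]
eef_rot: [0.0, 0.817, 0.577, 0.0]
wrist_force: [-5.8, -1.2, 12.1]
opening: 0.388
grasp_force: 61.2
```

Contact made. I release gently, retreat straight up, then swing aside and look.

```bash
python3 -m handwheel '[[[0,0,-0.007,0],[0,0,-0.007,0]]]'; python3 -m handwheel '[[[0,0,0,0],[0,0,0,0],[0,0,0,0],[0,0,0,0],[0,0,-0.1,0],[0,0,-0.3,0],[0,0,-0.6,0],[0,0,-0.9,0],[0,0,-0.9,0]]]' 55
python3 -m handwheel '[[[-0.25,-0.25,0,0],[-0.5,-0.45,0,0],[-0.75,-0.6,0,0],[-1,-0.7,0,0],[-1,-0.7,0,0],[-1,-0.7,0,0]]]'
python3 - <<'E'
from h import *
A=np.radians(70.4); ay=np.array([np.cos(A),np.sin(A)]); ax=np.array([ay[1],-ay[0]])
for n in('top','side'):
    c=snap(n,n+'5'); w=cloud(c)
    d=w[:,:,:2]-np.array([.5253,.2560]); lx=d@ax; ly=d@ay; z=w[:,:,2]
    k=(abs(lx)<.023)&(abs(ly)<.075)&(z>.035)&(z<.06)
    for a in np.arange(-.07,.07,.01):
        j=k&(ly>=a)&(ly<a+.01)
        if j.sum()>3: print(n,round(a,3),lx[j].min().round(4),lx[j].max().round(4),'z',np.median(z[j]).round(4))
    print('ly',np.percentile(ly[k],[1,99]))
a=cv2.imread('pics/top5.png')[120:270,140:380];b=cv2.imread('pics/side5.png')[130:300,180:320]
cv2.imwrite('pics/crop5.png',np.hstack([cv2.resize(a,(480,300)),cv2.resize(b,(300,364))[64:]]))
E
```

```text
time_s: 23.28
eef_pos: [0.5242, 0.2567, 0.0406]
eef_rot: [0.0, 0.817, 0.577, 0.0]
wrist_force: [-1.3, 0.1, 2.4]
opening: 0.391
grasp_force: 60.2
time_s: 24.4
eef_pos: [0.5276, 0.2577, 0.2286]
eef_rot: [0.002, 0.817, 0.577, 0.006]
wrist_force: [1.1, 0.1, 0.6]
opening: 0.646
grasp_force: 0.0
time_s: 25.15
eef_pos: [0.3256, 0.115, 0.2209]
eef_rot: [0.001, 0.817, 0.576, 0.001]
wrist_force: [1.0, -0.0, 0.1]
opening: 0.637
grasp_force: 0.0
top -0.06 -0.0142 0.0148 z 0.0401
top -0.05 -0.0153 0.0156 z 0.0418
top -0.04 -0.0136 0.0155 z 0.0422
top -0.03 -0.0129 0.0144 z 0.0426
top -0.02 -0.0131 0.0152 z 0.0433
top -0.01 -0.0131 0.0159 z 0.0431
top 0.0 -0.0133 0.0167 z 0.0435
top 0.01 -0.0143 0.0175 z 0.0439
top 0.02 -0.0145 0.0183 z 0.0448
top 0.03 -0.0147 0.0181 z 0.0447
top 0.04 -0.0157 0.0198 z 0.0437
top 0.05 -0.0158 0.0188 z 0.0441
ly [-0.05453818  0.05583262]
side -0.06 -0.0143 0.0214 z 0.041
side -0.05 -0.0181 0.0229 z 0.0419
side -0.04 -0.0173 0.0228 z 0.0422
side -0.03 -0.0168 0.011 z 0.0433
side -0.02 -0.0163 0.0106 z 0.0429
side -0.01 -0.0167 0.0115 z 0.0441
side 0.0 -0.0172 0.0138 z 0.0445
side 0.01 -0.0177 0.0112 z 0.0447
side 0.02 -0.0178 0.0115 z 0.0446
side 0.03 -0.0189 0.0225 z 0.045
side 0.04 -0.0196 0.0225 z 0.0448
side 0.05 -0.0193 0.0229 z 0.0427
ly [-0.05125794  0.05920133]
```

View pics/crop5.png

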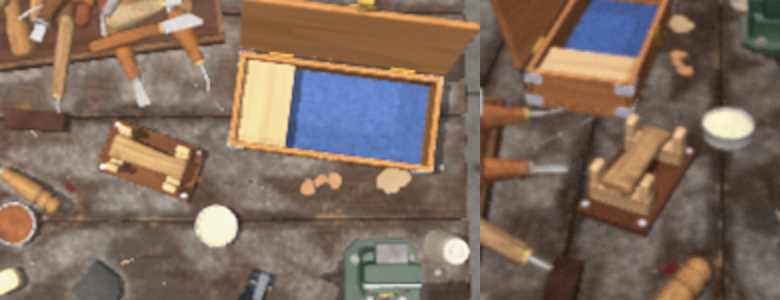

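The burnisher lies flat in both notches, at crop (150,160). It is centred within about 1.5 mm, the lid is open, and the bystanders have not moved.

```bash
python3 -c "
from bench import ctrl
print(ctrl.hand_in())"
```

```text
the job is handed in; nothing more can be done
None
```

The job is handed in after about 25 s on the robot's clock: the lid rests open on its stop, the burnisher lies flat in the rest's notches within about 1.5 mm of centre, and the wax tin, strop block and thread cone were not disturbed.

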